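# Spin-check a plating turntable and stop it on its index

### The arm

A 6-joint arm with a two-finger parallel gripper is mounted at the origin on the work surface. World frame = base frame: x ahead of the robot, y to its left, z up, the work surface at z = 0. Lengths are in mm, angles in rad, forces in N, time in s.
With the tool pointing down it reaches from about 350 to 875 mm from the base axis. Payload 4.2 kg.
Tool frame: the origin (TCP) lies between the finger pads; the fingertips stand 25 mm ahead of it and the grasp point (between the pads) lies 6 mm ahead of it; z points along the fingers, y is the line along which they close (so a half turn about z gives the same grasp; the last joint's range is limited). The gripper opens to 85 mm and grips with 20 to 120 N. Pads are 22 mm wide; open, the fingers measure 114 mm over their backs; the gripper's body (76 mm by 85 mm) begins 54 mm behind the grasp point. The pads swing forward as they close: fully open they stand 13 mm farther back than shut.
Start: joints at [-0.915, 0.385, 0.008, 0, -1.194, -0.259], TCP at [241.556, -576.411, 256.312] pointing down, gripper open.
Joint ranges: [-3.14, 3.14], [-1.21, 2.06], [-1.07, 1.41], [-3.16, 2.05], [-2.99, -0.16], [-3.1, 3.1]. Speed limits (rad/s): [2.79, 2.79, 3.14, 3.14, 3.14, 3.14].

### API

Orientations are given as a unit quaternion [x, y, z, w].
In Python, from bench import read_state, get_image, job_done gives the robot as it stands.
- The arm moves only by the tool play_rows, never from a script. Its argument "series" is a list of rows, each a list of 6 numbers: the shift along the world's x, y, z in mm, then the turn, a rotation vector about the world's x, y, z in units of 6 degrees (1.0 is 6 degrees). A call has 1 to 20 rows; each row shifts and turns the commanded pose from where the row before left it; what a row does not reach is not made up. A row lasts 1/12 s, in which the tool goes at most 41.7 mm and 7.16 degrees, less where a joint would pass 70% of its speed; a pose out of reach is approached as far as the arm can. A call is refused whole if a number of a shift passes 41.7 or a number of a turn 1, either way. A call with a gripper value outside its range is refused whole. "gripper" is the opening, from 0 (shut) to 1 (fully open), set as the call begins (left out, the last holds). The fingers move at their own pace and stop on an object; the grip force is fixed at half the most. Time passes only in rows, so rows that do not move let the fingers close. It gives the time, the measured TCP pose, the force, the opening and the grip force at its end, in the units of the state.
- read_state(): the state, without advancing time (a new reading comes with each control period).
- get_image(name): name is "scene" or "top"; returns a dict with "image" (400x640x3 uint8, red, green, blue), "fx", "fy", "cx", "cy" (pixels), "eye" and "rotation" of the camera in the world. Camera axes: x right, y down, z forward; pixel columns grow to the right and rows downward; lengths in mm; the calibration is good to about 2 mm. A picture is of the moment at which its call begins. There is no depth.
- job_done(): hands the job in; it is judged then, once.
The state is a dict: "clock": time; "joints": joint angles; "joint_vel": joint speeds; "joint_efforts": joint torques, N m; "position": TCP position; "ee_rot": TCP orientation; "contact_force": force on the tool from outside, world axes, zero at the start; "wrist_torque": the same for the moment, N m; "gripper_width": finger opening in mm; "grasp_force": force on a finger pad.
Only numpy, scipy, OpenCV 4.12 (cv2) and the standard library are available. Lean on these libraries where they do the work, as an engineer would, in place of code of your own. Each camera call takes 0.05 s, during which the arm holds its last target. There are 200 camera calls.

### The job

Check that the culture-dish turntable runs freely: flick it with a fingertip into a free anticlockwise spin (seen from above), so that the tongue on its rim runs past the fixed pointer at least once with nothing touching the disc. Then, when the tongue comes round to the pointer again (the next time or any later time), brake the disc lightly with a fingertip so that it stops with the tongue facing the pointer, and take the finger away; after its first pass the disc must not come to rest anywhere but by the pointer. Only touch and push, grasp and lift nothing, and leave the bottles, dish and cap where they stand.

Things in the scene. Friction and masses are not known exactly. Their poses are not given: they have to be found in the camera images.
- turntable: White round foot (144 mm across), fixed to the bench, carrying a level aluminium disc, 200 mm in diameter and 8 mm thick, on a free upright bearing. Origin: on the disc's axis at bench level; z up; +x points from the axis to the pointer. The pointer is a white stand 50 mm tall, 16 mm wide, 130 to 142 mm from the axis, with a small steel point (tip 120 mm from the axis).
- disc_top (a point): Centre of the disc's upper face, 50 mm above the bench (a nut 18 mm wide rises 5 mm here). The face is flat and bare from 52 to 100 mm from the axis. The spindle is sprung: pressed with 2 to 6 N the disc begins to sink, then 2 N per mm, at most 6 mm. Left alone after a flick, the disc slows by roughly 0.4 to 1 rad/s each second; it stays where it is stopped.
- post (a point): Top centre, 74 mm above the bench, of one of three upright steel posts on the disc, 10 mm in diameter, 24 mm tall, centres 45 mm from the axis, good to push against. They stand 60 (this one), 180 and 300 degrees anticlockwise from the tongue and turn with the disc.
- pointer (a point): The place, 114 mm from the axis and 46 mm above the bench, straight in front of the pointer's tip, where the tip of the tongue is when the tongue faces the pointer exactly.
- tongue (a point): Middle of the outer end of the tongue, 46 mm above the bench: the tongue is a flat tab 12 mm wide and 8 mm thick that sticks out 14 mm from the disc's rim (to 114 mm from the axis), flush with the disc's faces. It turns with the disc.
- disc (a joint): Angle of the disc in rad, growing anticlockwise seen from above, counted on beyond full turns: 0, 6.28, 12.57 .. when the tongue faces the pointer. It starts between -4.2 and -2.0.
- amber_bottle: Bystander: capped amber glass bottle, 48 mm in diameter, 95 mm tall; origin at the centre of its underside.
- dish: Bystander: closed clear culture dish, 64 mm in diameter, 16 mm tall; origin at the centre of its underside.
- black_cap: Bystander: black screw cap, 34 mm in diameter, 20 mm tall; origin at the centre of its underside.
- water_bottle: Bystander: clear water bottle with a blue cap, 64 mm in diameter, 200 mm tall; origin at the centre of its underside.
Mind the look-alikes: they are no part of the job. There is more than one size of the turntable; the job needs the larger.

How it is judged (in metres and radians):
On the way, in this order (a step that is already met when the one before it is completed fails the run):
1. the tongue has run past the pointer and the disc is spinning anticlockwise on its own, faster than 0.8 rad/s, untouched (value of joint disc above 0 rad and velocity of joint disc above 0.8 rad/s and contact force between each of the arm, the fingers and turntable below 0.02 N), for 0.15 s.
2. a fingertip on the disc has braked it to a stop within 60 mm of the pointer (contact force between the fingers and turntable above 0.1 N and velocity of joint disc between -0.1 and 0.1 rad/s and value of joint disc above 5 rad and distance between tongue and pointer below 0.06 m), for 0.02 s.
At the end, for the whole second after the job is handed in: The disc is at rest with the middle of the tongue within 6 mm (half the tongue's width) of facing the pointer, one or more full turns after its first pass; the bystanders stand within 10 mm of where they were (distance between tongue and pointer below 0.006 m and value of joint disc above 5 rad and velocity of joint disc between -0.03 and 0.03 rad/s and distance of each of amber_bottle, dish, black_cap, water_bottle from where it was at the start of the episode below 0.01 m); the robot touches nothing.
It fails at once if after its first pass the disc came to rest more than 60 mm away from the pointer (value of joint disc above 0.6 rad and velocity of joint disc between -0.03 and 0.03 rad/s and distance between tongue and pointer above 0.06 m).
It fails at once if the turntable was pressed with more than 60 N (contact force between the fingers and turntable above 60 N).
It fails at once if a bystander was moved by more than 10 mm (distance of any of amber_bottle, dish, black_cap, water_bottle from where it was at the start of the episode above 0.01 m).
It also fails if it takes over 51 s, if anything falls off the work surface, if the arm or the gripper's body presses on something with over 40 N, if the wrist force passes 120 N, or if a joint passes its speed limit or range.

## Working session

There is one attempt and no reset: what is moved stays moved. The work goes in short steps, Python scripts to look and compute and a tool call to move; the robot and the scene stay as the last step left them, time stands still between calls to the robot, and variables do not carry over. Pictures are saved under pics/ and viewed, at most 10 in all, crops included, and the job is handed in when it is done.

Besides the shell and the picture viewer there is one more tool, called after "Request:" as name(argument=value, ...) on one line, values as JSON. play_rows: Moves the arm, as the interface text tells. Its arguments: {"type":"object","properties":{"series":{"type":"array","items":{"type":"array","items":{"type":"number"}}},"gripper":{"type":"number"}},"required":["series"]}

```bash
mkdir -p pics; ls; python3 - <<'E'
from bench import *
import cv2, numpy as np, pickle
s=read_state(); print({k:np.round(v,3).tolist() for k,v in s.items()})
for n in ("scene","top"):
    d=get_image(n); pickle.dump(d,open(n+"0.pkl","wb"))
    cv2.imwrite(f"pics/{n}0.png",d["image"][:,:,::-1]); print(n,d["fx"],d["cx"],d["cy"],np.round(d["eye"],1),np.round(d["rotation"],3).tolist())
E
```

```text
pics
{'clock': 0.0, 'joints': [-0.915, 0.386, 0.007, -0.001, -1.194, -0.259], 'joint_vel': [0.0, 0.001, -0.0, 0.001, -0.0, 0.002], 'joint_efforts': [0.001, -39.228, 18.84, 4.186, -0.005, -0.0], 'position': [241.364, -575.942, 255.205], 'ee_rot': [-0.197, 0.98, 0.001, -0.0], 'contact_force': [0.129, 0.828, -1.118], 'wrist_torque': [-0.011, 0.044, 0.006], 'grasp_force': 0.0, 'gripper_width': 85.489}
scene 429.91410000290966 328.7220744190522 197.30557461505344 [1056.2  548.8  732.9] [0.353, 0.836, -0.388, -0.161]
top 400.1515707314783 317.980481717418 211.46226867500468 [ 265.4   25.1 1233.4] [-0.696, 0.713, -0.061, 0.061]
```

View pics/scene0.png

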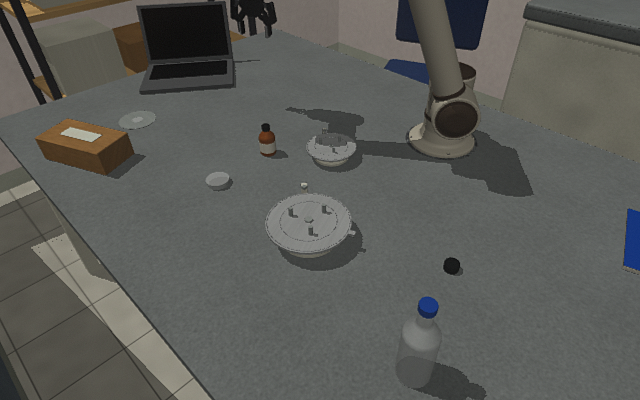

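View pics/top0.png

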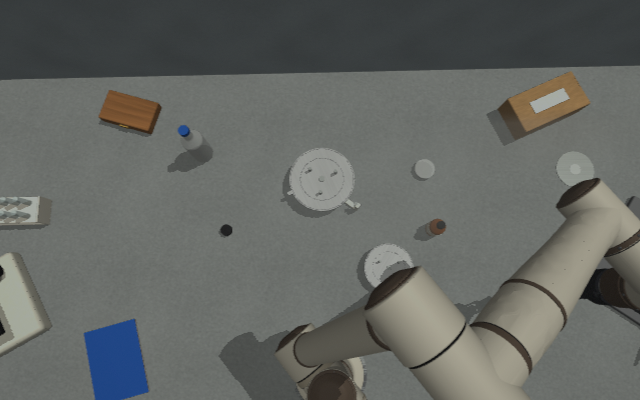

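The scene shows the larger turntable at scene (308,222) / top (321,180). Its small look-alike is at (331,150) / (388,268). The tongue appears to be at scene (352,233) / top (290,192) and the pointer at scene (304,186) / top (353,205). Next I'll measure these and take one close crop.

```bash
cat > h.py <<'E'
import numpy as np, cv2, pickle
from scipy.spatial.transform import Rotation as R
def _rot(d):
    r=np.array(d["rotation"]); return R.from_quat(r).as_matrix() if r.size==4 else r
def ray(d,u,v,z):
    w=_rot(d)@np.array([(u-d["cx"])/d["fx"],(v-d["cy"])/d["fy"],1]); e=np.array(d["eye"])
    return e+w*(z-e[2])/w[2]
def proj(d,p):
    c=_rot(d).T@(np.array(p)-d["eye"]); return np.array([d["fx"]*c[0]/c[2]+d["cx"],d["fy"]*c[1]/c[2]+d["cy"]])
E
python3 - <<'E'
from h import *
t=pickle.load(open("top0.pkl","rb")); s=pickle.load(open("scene0.pkl","rb"))
# rim: bright mask in top
for n,d,(u,v) in (("top",t,(321,180)),("scene",s,(308,222))):
    g=cv2.cvtColor(d["image"],cv2.COLOR_RGB2GRAY); print(n,g[v-3:v+3,u-20].tolist(), ray(d,u,v,50).round(1))
for nm,d,u,v,z in (("tongue top",t,290,192,50),("tongue sc",s,352,233,50),("ptr top",t,354,206,50),("ptr sc",s,304,186,50),("amber",s,268,155,0),("dish",s,217,182,0),("cap",s,452,268,10),("bottle top",t,198,148,0),("bottle sc",s,415,375,0),("small",s,331,147,40)):
    print(nm,ray(d,u,v,z).round(0))
a=t["image"][130:230,250:390]; b=s["image"][150:270,240:380]
a=cv2.resize(a,None,fx=5,fy=5,interpolation=cv2.INTER_CUBIC); cv2.imwrite("pics/c_top.png",a[:,:,::-1])
b=cv2.resize(b,None,fx=5,fy=5,interpolation=cv2.INTER_CUBIC); cv2.imwrite("pics/c_sc.png",b[:,:,::-1])
E
```

```text
top [139, 152, 153, 152, 140, 138] [569.   10.8  50. ]
scene [132, 131, 131, 132, 134, 135] [580.   11.7  50. ]
tongue top [534. 106.  50.]
tongue sc [536. 108.  50.]
ptr top [486. -87.  50.]
ptr sc [496. -91.  50.]
amber [ 429. -323.    0.]
dish [ 610. -323.    0.]
cap [434. 310.  10.]
bottle top [697. 403.   0.]
bottle sc [683. 393.   0.]
small [ 311. -176.   40.]
```

View pics/c_top.png

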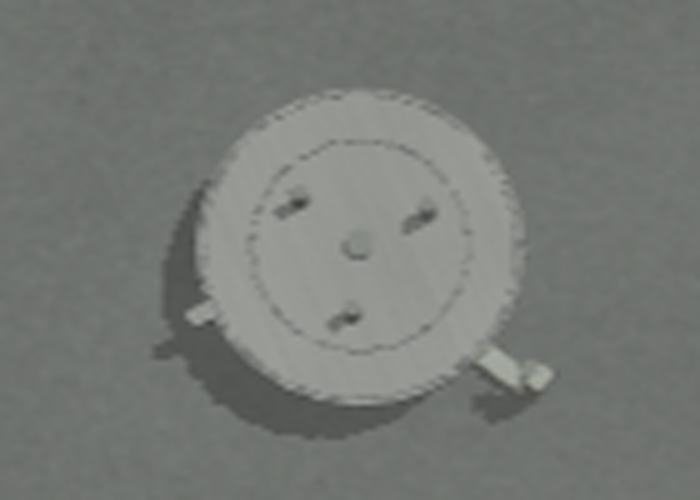

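View pics/c_sc.png

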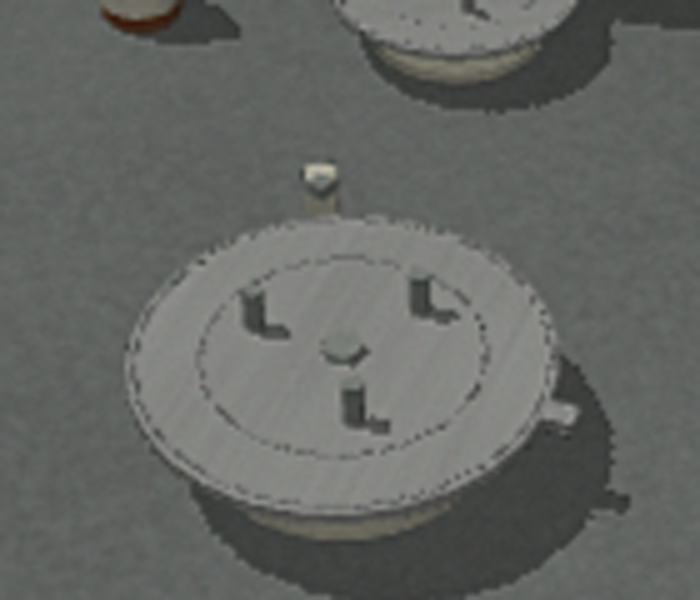

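The crops confirm the choice. The larger disc is centred at about top (322,179), and its tongue is on the left at (290,193). The pointer stand is at lower right (357,205), with one post directly opposite the tongue. Next is the geometry by ellipse fit.

```bash
python3 - <<'E'
from h import *
from scipy.optimize import least_squares
t=pickle.load(open("top0.pkl","rb")); s=pickle.load(open("scene0.pkl","rb"))
def mask(d,box,th):
    g=cv2.cvtColor(d["image"],cv2.COLOR_RGB2GRAY); x0,y0,x1,y1=box
    m=np.zeros_like(g); m[y0:y1,x0:x1]=(g[y0:y1,x0:x1]>th)*255; return m
# disc: top, opened blob contour -> plane z=50 -> circle fit
m=cv2.morphologyEx(mask(t,(250,130,390,230),118),cv2.MORPH_OPEN,np.ones((7,7)))
c=max(cv2.findContours(m,0,1)[0],key=cv2.contourArea)[:,0]
P=np.array([ray(t,u,v,50)[:2] for u,v in c])
f=least_squares(lambda q:np.hypot(*(P-q[:2]).T)-q[2],[570,10,100],loss="soft_l1"); print("disc top",f.x.round(1))
C=f.x[:2]
for nm,d,u,v,z in (("nut t",t,250+358/5,130+243/5,55),("nut s",s,240+343/5,150+342/5,55),
  ("stand t",t,250+538/5,130+373/5,50),("stand s",s,240+321/5,150+176/5,50),
  ("tongue t",t,250+192/5,130+316/5,50),("tongue s",s,240+577/5,150+410/5,50),
  ("postA t",t,250+437/5,130+207/5,74),("postA s",s,240+250/5,150+291/5,74),("postB t",t,250+300/5,130+193/5,74),("postB s",s,240+353/5,150+382/5,74),("postC s",s,240+418/5,150+268/5,74),("postC t",t,250+355/5,130+313/5,74)):
    p=ray(d,u,v,z); r=p[:2]-C; print(nm,p.round(1),"r",np.hypot(*r).round(1),"ang",np.degrees(np.arctan2(r[1],r[0])).round(1))
E
```

```text
disc top [573.8   8.2  97.4]
nut t [572.    8.9  55. ] r 1.9 ang 159.4
nut s [574.3   8.   55. ] r 0.5 ang -30.9
stand t [490.2 -97.5  50. ] r 134.8 ang -128.3
stand s [493.6 -93.2  50. ] r 129.3 ang -128.4
tongue t [530.2 110.4  50. ] r 111.1 ang 113.1
tongue s [528.5 111.5  50. ] r 112.8 ang 113.7
postA t [588.2 -38.7  74. ] r 49.0 ang -73.0
postA s [593.9 -32.4  74. ] r 45.3 ang -63.7
postB t [598.8  43.2  74. ] r 42.9 ang 54.5
postB s [602.4  44.8  74. ] r 46.4 ang 52.1
postC s [528.8  11.8  74. ] r 45.2 ang 175.5
postC t [524.4  12.   74. ] r 49.6 ang 175.6
```

Request:
play_rows(series=[[15.7,35.4,0,0,0,-0.21],[15.7,35.4,0,0,0,-0.21],[15.7,35.4,0,0,0,-0.21],[15.7,35.4,0,0,0,-0.21],[15.7,35.4,0,0,0,-0.21],[15.7,35.4,0,0,0,-0.21],[15.7,35.4,0,0,0,-0.21],[15.7,35.4,0,0,0,-0.21],[15.7,35.4,0,0,0,-0.21],[15.7,35.4,0,0,0,-0.21],[15.7,35.4,0,0,0,-0.21],[15.7,35.4,0,0,0,-0.21],[15.7,35.4,0,0,0,-0.21],[15.7,35.4,0,0,0,-0.21],[15.7,35.4,0,0,0,-0.21],[15.7,35.4,0,0,0,-0.21],[15.7,35.4,0,0,0,-0.21],[15.7,35.4,0,0,0,-0.21]], gripper=0)

```text
clock: 1.6
position: [524.2, 62.7, 256.1]
ee_rot: [-0.0, 1.0, -0.0, -0.0]
contact_force: [0.5, -0.4, 0.1]
gripper_width: 0.2
grasp_force: 0.0
```

Request:
play_rows(series=[[0,0,-41,0,0,0],[0,0,-41,0,0,0],[0,0,-41,0,0,0],[0,0,-28,0,0,0],[0,0,-14,0,0,0],[0,0,-5,0,0,0],[0,0,0,0,0,0]])

```text
clock: 2.18
position: [523.4, 60.5, 84.9]
ee_rot: [-0.0, 1.0, -0.001, -0.002]
contact_force: [-0.2, -0.2, 0.2]
gripper_width: 0.1
grasp_force: 0.0
```

```bash
python3 - <<'E'
from bench import *
from h import *
a=get_image("scene"); s=read_state(); b=get_image("top"); print(s["position"],s["clock"],s["contact_force"])
A=cv2.resize(a["image"][110:280,220:420],None,fx=4,fy=3.5); cv2.imwrite("pics/s1.png",A[:,:,::-1])
p=[proj(a,q) for q in [(524,60,60),(524,45,60),(535,45,60)]]; print(np.round(p,1).tolist())
pickle.dump(a,open("scene1.pkl","wb")); pickle.dump(b,open("top1.pkl","wb"))
E
```

```text
[524.37977115  60.80157381  86.32097824] 2.2333 [ 0.83234072 -0.48876662  1.55740453]
[[340.0, 216.8], [335.3, 213.7], [332.0, 216.1]]
```

View pics/s1.png

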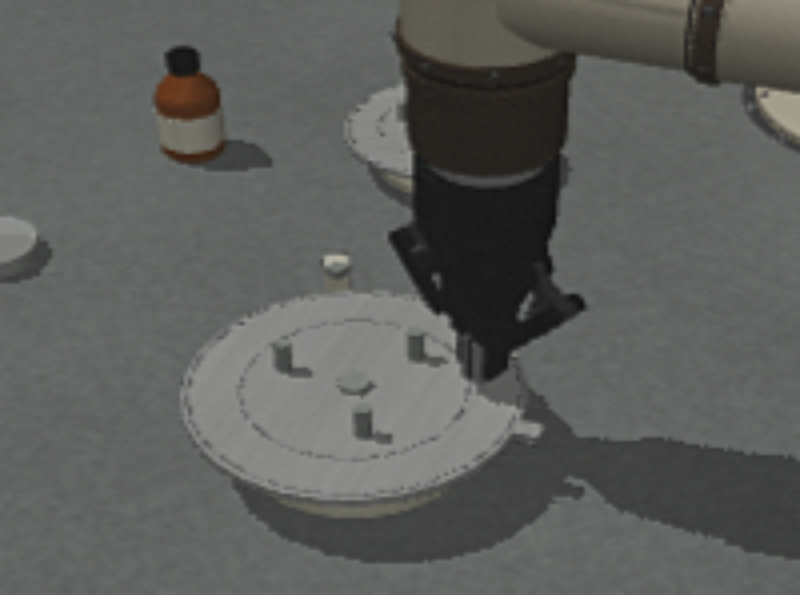

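Request:
play_rows(series=[[0,-8,0,0,0,0],[0,-5,0,0,0,0],[0,-4,0,0,0,0],[0,-4,0,0,0,0],[0,-4,0,0,0,0],[0,-7,0,0,0,0],[0,-10,0,0,0,0],[0,-13,0,0,0,0],[0,-15,0,0,0,0],[0,-16,0,0,0,0],[-8,-18,0,0,0,0],[-15,-18,10,0,0,0],[-5,0,35,0,0,0],[0,0,10,0,0,0]])

```text
clock: 3.45
position: [496.2, -63.3, 144.3]
ee_rot: [0.0, 1.0, -0.0, 0.002]
contact_force: [0.6, 0.3, -0.2]
gripper_width: 0.2
grasp_force: 0.0
```

```bash
cat > track.py <<'E'
from bench import *
from h import *
C=np.array([573.5,8.2]); PTR=231.7
BG=pickle.load(open("scene0.pkl","rb"))
def ring(d,r,z=50):
    a=np.radians(np.arange(0,360,1.0)); g=cv2.GaussianBlur(cv2.cvtColor(d["image"],cv2.COLOR_RGB2GRAY),(0,0),0.6)
    uv=np.array([proj(d,(C[0]+r*np.cos(x),C[1]+r*np.sin(x),z)) for x in a],np.float32)
    return cv2.remap(g,uv[:,None,0],uv[:,None,1],cv2.INTER_LINEAR)[:,0].astype(float)
def tongue(d):  # bright run on the ring outside the rim, angle relative to pointer in deg
    p=(ring(d,107)+ring(d,110))/2
    k=np.ones(7)/7; p=np.convolve(np.r_[p[-3:],p,p[:3]],k,"valid")
    i=np.argsort(p)[::-1]; top=i[0]; far=[j for j in i if abs((j-top+180)%360-180)>12][0]
    return (top-PTR+180)%360-180, p[top], (far-PTR+180)%360-180, p[far]
E
python3 - <<'E'
from track import *
print("ref",tongue(BG),tongue(pickle.load(open("top0.pkl","rb"))))
print(read_state()["position"])
for i in range(4):
    for n in("scene","top"):
        c=read_state()["clock"]; d=get_image(n); pickle.dump(d,open(f"f{i}{n}.pkl","wb")); print(round(c,3),n,np.round(tongue(d),1))
E
```

```text
ref (np.float64(-119.69999999999999), np.float64(123.07142857142857), np.float64(-89.69999999999999), np.float64(100.71428571428571)) (np.float64(-4.699999999999989), np.float64(157.07142857142856), np.float64(-119.69999999999999), np.float64(132.35714285714283))
[496.23669329 -63.34215451 144.31699455]
3.45 scene [  9.3 131.4 -26.7 105.1]
3.5 top [-153.7  149.7 -140.7  141.8]
3.55 scene [ 26.3 132.9 -45.7 104.9]
3.6 top [-152.7  149.6 -139.7  141.2]
3.65 scene [ 43.3 131.6 -26.7 105.2]
3.7 top [-152.7  149.7 -139.7  141.1]
3.75 scene [ 59.3 130.3 -26.7 105.2]
3.8 top [-152.7  150.4 -139.7  140.9]
```

Request:
play_rows(series=[[0,20,0,0,0,0],[0,26,-10,0,0,0],[0,20,-14,0,0,0],[0,5,0,0,0,0]])

```text
clock: 4.18
position: [494.6, 11.4, 114.6]
ee_rot: [-0.001, 1.0, -0.001, -0.003]
contact_force: [-0.3, -1.4, -0.3]
gripper_width: -0.0
grasp_force: 0.0
```

```bash
python3 - <<'E'
from track import *
print(read_state()["position"])
for i in range(5):
        c=read_state()["clock"]; d=get_image("scene"); print(round(c,3),np.round(tongue(d),1))
cv2.imwrite("pics/s2.png",d["image"][100:300,200:440,::-1])
E
```

```text
[494.62222196  11.37685091 114.59402105]
4.183 [124.3 128.9 -45.7 103.6]
4.233 [131.3 129.5 -47.7 103. ]
4.283 [138.3 129.1 -26.7 103.6]
4.333 [145.3 127.7 -46.7 103.2]
4.383 [152.3 126.9  81.3 103.2]
```

Request:
play_rows(series=[[1,-3,-17,0,0,0],[0,0,-12,0,0,0],[0,0,-4,0,0,0],[0,0,0,0,0,0]])

```text
clock: 4.77
position: [496.7, 5.9, 83.7]
ee_rot: [0.0, 1.0, -0.0, -0.001]
contact_force: [0.2, -0.0, -0.1]
gripper_width: -0.2
grasp_force: 0.0
```

```bash
python3 - <<'E'
from track import *
print(read_state()["position"],read_state()["contact_force"])
D=[(3.45,9.3),(3.55,26.3),(3.65,43.3),(3.75,59.3),(4.183,124.3),(4.233,131.3),(4.283,138.3),(4.333,145.3),(4.383,152.3)]
for i in range(3):
        c=read_state()["clock"]; d=get_image("scene"); r=tongue(d); D.append((c,r[0]%360)); print(round(c,3),np.round(r,1))
t,y=np.array(D).T; p=np.polyfit(t-4.8,np.radians(y),2); print(p, np.degrees(np.polyval(p,t-4.8))-y)
w,a=p[1],-2*p[0]; print("now",t[-1],"stop angle",np.degrees(p[2]+w*w/2/a),"t",4.8+w/a); pickle.dump(D,open("D.pkl","wb"))
E
```

```text
[496.65650677   5.87586128  83.72717485] [ 0.15133522 -0.00591429 -0.11595303]
4.767 [-158.7  129.1   81.3  102.9]
4.817 [-152.7  125.9  -88.7  103.3]
4.867 [-146.7  127.6  -88.7  103.4]
[-0.32855846  2.08694317  3.58340629] [ 0.28187223  0.13367918 -0.39101412 -0.29220768  0.07101828  0.16411084
  0.16307834  0.06792077 -0.12136187  0.01139981  0.00567637 -0.09417214]
now 4.8667 stop angle 395.19056504765405 t 7.9759084624134164
```

Request:
play_rows(series=[[0,0,0,0,0,0],[0,0,0,0,0,0],[0,0,0,0,0,0],[0,0,0,0,0,0],[0,0,0,0,0,0],[0,0,0,0,0,0],[0,0,0,0,0,0],[0,0,0,0,0,0],[0,0,0,0,0,0],[0,0,0,0,0,0],[0,0,0,0,0,0],[0,0,0,0,0,0]])

```text
clock: 5.92
position: [497.2, 6.8, 84.3]
ee_rot: [-0.0, 1.0, -0.0, -0.0]
contact_force: [0.3, -0.5, -1.1]
gripper_width: 0.2
grasp_force: 0.0
```

```bash
python3 - <<'E'
from track import *
D=pickle.load(open("D.pkl","rb"))
for i in range(2):
        c=read_state()["clock"]; d=get_image("scene"); r=tongue(d); D.append((c,r[0]%360)); print(round(c,3),np.round(r,1))
t,y=np.array(D).T; p=np.polyfit(t-5.9,np.radians(y),2); print(p, (np.degrees(np.polyval(p,t-5.9))-y).round(1))
w,a=p[1],-2*p[0]; print("stop angle",np.degrees(p[2]+w*w/2/a),"t",5.9+w/a)
for T in np.arange(6,7.2,.1): print(round(T,2),np.degrees(np.polyval(p,T-5.9)).round(1))
s=read_state();print(s["clock"],s["position"]); pickle.dump(D,open("D.pkl","wb"))
E
```

```text
5.917 [-88.7 103.4  82.3 102.6]
5.967 [-88.7 103.3  81.3 102.8]
[-0.57904965  0.46875684  4.7359053 ] [-2.9 -1.3 -0.3  0.9  3.1  3.1  2.9  2.5  2.  -3.  -4.  -5.1  0.5  1.7]
stop angle 276.78291817933 t 6.304763938516255
6.0 273.7
6.1 275.4
6.2 276.4
6.3 276.8
6.4 276.5
6.5 275.5
6.6 273.9
6.7 271.6
6.8 268.6
6.9 265.0
7.0 260.7
7.1 255.8
7.2 250.2
6.0167 [497.15808953   6.79674141  84.31042221]
```

Request:
play_rows(series=[[0,0,0,0,0,0],[0,0,0,0,0,0],[0,0,0,0,0,0]])

```text
clock: 6.27
position: [497.2, 6.8, 84.3]
ee_rot: [-0.0, 1.0, 0.0, 0.0]
contact_force: [0.4, 0.4, -1.5]
gripper_width: -0.1
grasp_force: 0.0
```

```bash
python3 - <<'E'
from track import *
c=read_state()["clock"]; d=get_image("scene"); print(c,np.round(tongue(d),1)); print(read_state()["clock"])
p=(ring(d,107)+ring(d,110))/2; print(p[180:245:2].round(0).tolist())
D=pickle.load(open("D.pkl","rb"))[:12]; t,y=np.array(D).T; q=np.polyfit(t,np.radians(y),2)
for T in (c,6.4,6.5,6.6,6.7): print(T,np.degrees(np.polyval(q,T)).round(1))
E
```

```text
6.2667 [-18.7 127.1 -88.7 103.1]
6.3167
[102.0, 102.0, 99.0, 67.0, 32.0, 28.0, 30.0, 30.0, 48.0, 66.0, 52.0, 53.0, 66.0, 97.0, 100.0, 108.0, 136.0, 136.0, 119.0, 102.0, 102.0, 99.0, 98.0, 102.0, 94.0, 99.0, 100.0, 101.0, 104.0, 100.0, 102.0, 103.0, 100.0]
6.2667 340.2
6.4 348.4
6.5 354.2
6.6 359.6
6.7 364.5
```

Request:
play_rows(series=[[0,0,0,0,0,0],[0,0,0,0,0,0],[0,0,-12,0,0,0],[0,0,-3,0,0,0],[0,0,0,0,0,0],[0,0,0,0,0,0]])

```text
clock: 6.82
position: [498.6, 7.1, 70.7]
ee_rot: [-0.001, 1.0, 0.0, 0.001]
contact_force: [-1.2, -0.3, 9.2]
gripper_width: 0.0
grasp_force: 4.7
```

```bash
python3 - <<'E'
from track import *
for i in range(3):
    s=read_state(); d=get_image("scene"); print(s["clock"],np.round(s["position"],1),np.round(s["contact_force"],1),np.round(tongue(d),1))
p=(ring(d,107)+ring(d,110))/2; print(p[210:256].round(0).tolist())
cv2.imwrite("pics/s3.png",cv2.resize(d["image"][150:270,240:380],None,fx=5,fy=5,interpolation=cv2.INTER_CUBIC)[:,:,::-1])
E
```

```text
6.8167 [498.6   7.1  70.7] [-1.2 -0.3  9.2] [ -0.7 120.3 -88.7 103. ]
6.8667 [498.6   7.   70.8] [-0.8 -0.3  9.5] [ -0.7 120.2 -87.7 102.7]
6.9167 [498.6   7.1  70.9] [-0.5 -0.4  9.2] [ -0.7 121.8 -87.7 103.1]
[102.0, 102.0, 102.0, 104.0, 104.0, 103.0, 102.0, 102.0, 102.0, 102.0, 102.0, 100.0, 99.0, 98.0, 98.0, 100.0, 100.0, 100.0, 108.0, 126.0, 134.0, 132.0, 126.0, 118.0, 107.0, 103.0, 102.0, 103.0, 100.0, 100.0, 101.0, 102.0, 102.0, 100.0, 100.0, 98.0, 98.0, 98.0, 98.0, 99.0, 98.0, 97.0, 96.0, 96.0, 97.0, 98.0]
```

View pics/s3.png

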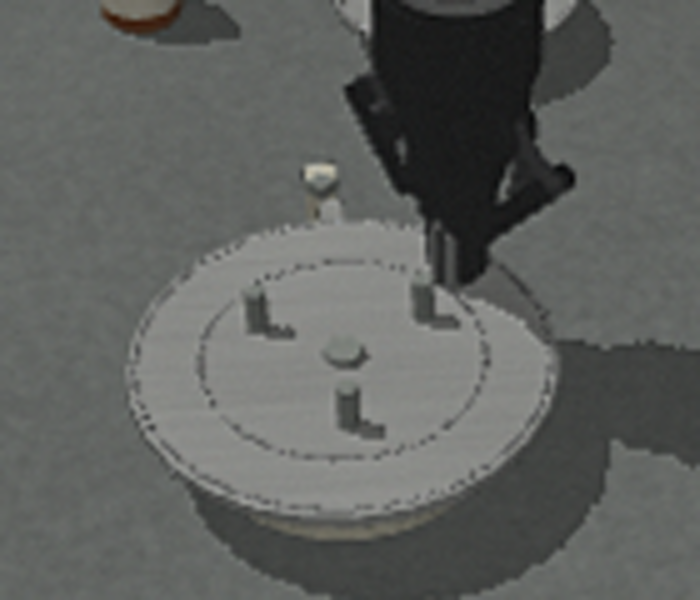

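Braked with the tongue at crop (332,210), about 0.5° from the pointer line by measurement. I'll lift away and check.

Request:
play_rows(series=[[0,0,2,0,0,0],[0,0,2,0,0,0],[0,0,3,0,0,0],[0,0,8,0,0,0],[0,0,25,0,0,0],[0,0,40,0,0,0],[0,0,40,0,0,0],[-20,0,30,0,0,0],[-35,0,10,0,0,0],[-35,0,0,0,0,0],[-20,0,0,0,0,0],[0,0,0,0,0,0]])

```text
clock: 7.97
position: [382.7, 5.9, 229.5]
ee_rot: [-0.001, 1.0, 0.0, -0.001]
contact_force: [-0.6, -0.4, 0.3]
gripper_width: 0.2
grasp_force: 0.0
```

```bash
python3 - <<'E'
from track import *
for i in range(2):
    s=read_state(); d=get_image("scene"); print(s["clock"],np.round(s["position"],1),np.round(s["contact_force"],1),np.round(tongue(d),1))
e=get_image("top")
p=(ring(d,107)+ring(d,110))/2; print(p[222:240].round(0).tolist())
a0=np.arange(222,240); w=np.clip(p[222:240]-104,0,None); print("tongue centroid",(w*a0).sum()/w.sum())
for r in (133,136,139):
    p=ring(d,r,50); w=np.clip(p[222:242]-110,0,None); print("stand",r,(w*np.arange(222,242)).sum()/w.sum())
A=cv2.resize(d["image"][165:215,270:340],None,fx=10,fy=10,interpolation=cv2.INTER_CUBIC)
cv2.imwrite("pics/s4.png",A[:,:,::-1])
# where tongue centre line and pointer should be in crop
for r,z,an in((103,50,PTR),(114,46,PTR),(120,46,PTR),(130,50,PTR)): 
    x=np.radians(an); q=proj(d,(C[0]+r*np.cos(x),C[1]+r*np.sin(x),z)); print(r,((q-[270,165])*10).round(0))
E
```

```text
7.9667 [382.7   5.9 229.5] [-0.6 -0.4  0.3] [ -1.7 123.4 -89.7 101.8]
8.0167 [385.1   6.4 229.8] [1.1 0.6 1.1] [ -1.7 123.1 -89.7 102.1]
[98.0, 97.0, 98.0, 98.0, 100.0, 106.0, 116.0, 129.0, 130.0, 130.0, 128.0, 122.0, 101.0, 96.0, 100.0, 102.0, 100.0, 100.0]
tongue centroid 230.56716417910448
stand 133 232.22304832713755
stand 136 232.25483870967741
stand 139 232.43724696356276
103 [351. 267.]
114 [348. 252.]
120 [346. 237.]
130 [342. 200.]
```

View pics/s4.png

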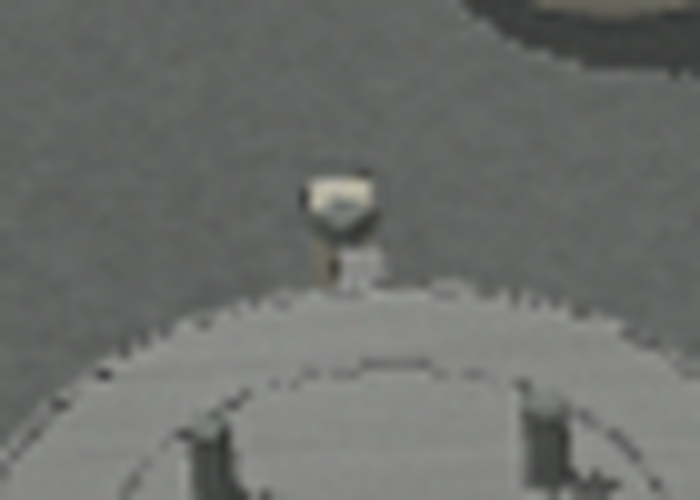

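The stop held: nothing moved after lifting apart from a slight slip. The tongue centre, at crop (361,265), is about 1.5° (3 mm) short of the stand centre at (342,200). That is inside tolerance, but a small friction nudge will give more margin.

Request:
play_rows(series=[[30,0,0,0,0,0],[40,0,0,0,0,0],[30,0,-25,0,0,0],[10,0,-40,0,0,0],[0,0,-40,0,0,0],[0,0,-25,0,0,0],[0,0,-10,0,0,0],[0,0,-6,0,0,0],[0,0,-6,0,0,0],[0,0,-5,0,0,0],[0,0,-3,0,0,0],[0,0,0,0,0,0],[0,-1,0,0,0,0],[0,-1,0,0,0,0],[0,-0.8,0,0,0,0],[0,0,0,0,0,0],[0,0,0,0,0,0]])

```text
clock: 9.53
position: [498.1, 4.1, 71.4]
ee_rot: [-0.001, 1.0, 0.0, 0.001]
contact_force: [-2.8, 0.3, 7.3]
gripper_width: -0.3
grasp_force: 4.2
```

```bash
cat > m.py <<'E'
from track import *
s=read_state(); P=[];Q=[]
d=get_image("scene")
p=(ring(d,107)+ring(d,110))/2; w=np.clip(p[222:240]-104,0,None); T=(w*np.arange(222,240)).sum()/w.sum()
w=np.clip(ring(d,136,50)[222:242]-110,0,None); S=(w*np.arange(222,242)).sum()/w.sum()
print(s["clock"],np.round(s["position"],1),np.round(s["contact_force"],1),"tongue",T.round(2),"stand",S.round(2))
E
python3 m.py
```

```text
9.5333 [498.1   4.1  71.4] [-2.8  0.3  7.3] tongue 232.82 stand 232.22
```

Request:
play_rows(series=[[0,0,2,0,0,0],[0,0,2,0,0,0],[0,0,3,0,0,0],[0,0,8,0,0,0],[0,0,25,0,0,0],[0,0,40,0,0,0],[0,0,40,0,0,0],[-20,0,30,0,0,0],[-35,0,10,0,0,0],[-35,0,0,0,0,0],[-20,0,0,0,0,0],[0,0,0,0,0,0],[0,0,0,0,0,0]])

```text
clock: 10.67
position: [386.8, 4.0, 230.5]
ee_rot: [-0.001, 1.0, 0.001, 0.001]
contact_force: [0.6, -0.7, 1.1]
gripper_width: -0.1
grasp_force: 0.0
```

```bash
python3 m.py; python3 - <<'E'
from track import *
d=get_image("scene"); e=get_image("top")
A=cv2.resize(d["image"][165:215,270:340],(560,400),interpolation=cv2.INTER_CUBIC)
B=cv2.resize(e["image"][130:230,290:390],(240,240),interpolation=cv2.INTER_CUBIC); B=cv2.copyMakeBorder(B,0,160,0,0,0)
cv2.imwrite("pics/s5.png",np.hstack([A,B])[:,:,::-1])
E
```

```text
10.6667 [386.8   4.  230.5] [ 0.6 -0.7  1.1] tongue 232.63 stand 232.24
```

View pics/s5.png

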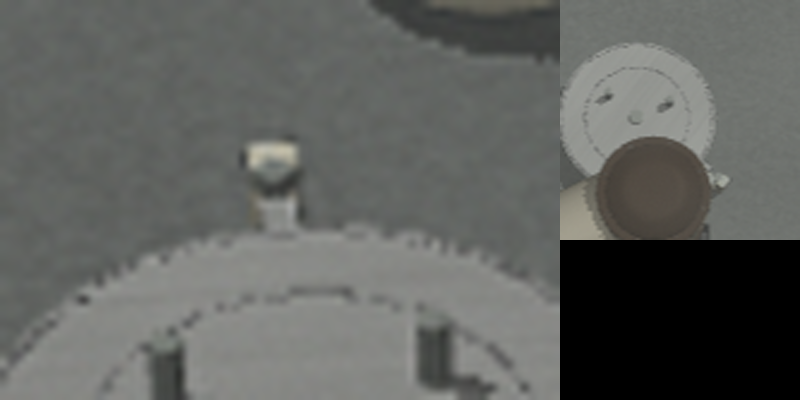

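The tongue at crop (280,212) now lines up with the stand at (273,160). The lean matches the expected radial line, within about 0.4° (1 mm). The arm is clear, so I'm handing in.

```bash
python3 -c "
from bench import *
print(job_done())"
```

```text
the job is handed in; nothing more can be done
None
```

I flicked the larger turntable into a free anticlockwise spin; the tongue passed the pointer untouched, I braked the disc on the next pass with a fingertip, nudged it about 2° while still pressed, and handed the job in with the arm clear and the tongue within about 1 mm of the pointer by camera; no verdict came back.

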